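# Tip the covered dish and take off its lid

### The job

The round covered dish on its tilting stand holds two loose steel gauge balls. With the lid still on, tip the dish all the way down on its tab side so that both balls run together against the wall there; then lift the lid off by its grip and set it down flat, grip up, on the bench without dropping it. Leave the dish tipped, with the balls gathered.

Things in the scene. Friction and masses are not known exactly. Their poses are not given: they have to be found in the camera images.
- dish: Round aluminium dish, 90 mm wide, 30 high, wall 3, floor 4, hinged on a fixed stand. Origin: on its axis, 22 mm above its underside, 54 mm above the bench; y is the hinge axis, z up, x points to its flat tab (65 mm out). Only the tab side tips down, to a stop at 17 deg; the stiff hinge stays put. Press on the lid 36 mm from centre towards the tab: up to 10 N, 8 to 10 mm down. Not the square dish.
- lid: Loose clear lid, 96 mm disc 4 mm thick on the rim, above a 77 x 5 mm disc inside it (3.5 mm play). Origin: centre of its underside, 3 mm above the dish's when seated, axes as the dish's, z up. Black grip on top: 20 mm along x, 14 along y (take it across this), 9 to 35 mm above the origin. Always free for it: the bench 0.45-0.60 m straight ahead of the robot, 70 mm either side of its centre line.
- ball_a_center (a point): Centre of one dark steel ball of 16 mm diameter loose in the dish, seen through the lid. Against the dish wall at the tab its centre is about 33 mm from the dish's centre.
- ball_b_center (a point): Centre of the other, equal ball.

How it is judged:
By the outcome, as a careful person would: the job done as asked, in the order asked, and still so for the second after the job is handed in, with the robot touching nothing.
It also fails if it takes over 51 s, if anything falls off the work surface, if the arm or the gripper's body presses on something with over 40 N, if the wrist force passes 120 N, or if a joint passes its speed limit or range.

### The arm

A 6-joint arm with a two-finger parallel gripper is mounted at the origin on the work surface. World frame = base frame: x ahead of the robot, y to its left, z up, the work surface at z = 0. Lengths are in mm, angles in rad, forces in N, time in s.
With the tool pointing down it reaches from about 300 to 775 mm from the base axis. Payload 14.6 kg.
Tool frame: the origin (TCP) lies on the centre line of the jaws, within the pads' length; the fingertips stand ahead of it and the grasp point (between the pads) is the TCP (manip.tip_reach is the z of the fingertips in the tool frame, in mm); z points along the fingers, y is the direction in which the jaws open and shut (so a half turn about z gives the same grasp; the last joint's range is limited). The gripper opens to 94 mm and grips with 3 to 60 N. Pads are 16 mm wide; open, the fingers measure 119 mm over their backs; the gripper's body (75 mm by 177 mm) begins 78 mm behind the grasp point.
Start: joints at [-1.311, 0.3, 1.521, -0, 1.321, -0.067], TCP at [176.551, -520.883, 224.446] pointing down, gripper open.
Joint ranges: [-3.03, 3.03], [-0.79, 2.21], [0.23, 2.52], [-1.04, 4.18], [0, 3.07], [-2.55, 2.55]. Speed limits (rad/s): [2.22, 2.22, 2.57, 3.14, 3.14, 3.14].

### API

Orientations are given as [roll, pitch, yaw] about the fixed x, y, z axes, in that order (R = Rz(yaw) Ry(pitch) Rx(roll)).
In Python, from cell import manip, camera, search_frame, masks_of, tip_of gives the robot as it stands.
- The arm moves only by the tool send_rows, never from a script. Its argument "plan" is a list of rows, each an object with "travel": the shift along the tool's x, y, z in mm, a list of three; "delta_rot": the turn, a rotation vector about the tool's x, y, z in degrees, a list of three; "fingers": the gripper's target within -1 to 1 (shut at 1, half-way at 0, fully open at -1). In form: [{"travel": [dx, dy, dz], "delta_rot": [wx, wy, wz], "fingers": fingers}, ...]. A call has 1 to 20 rows; each row shifts and turns the commanded pose from where the row before left it, along the tool's axes as they then stand; what a row does not reach is not made up. A row lasts 1/8 s, in which the tool goes at most 62.5 mm and 10.7 degrees, less where a joint would pass 70% of its speed; a pose out of reach is approached as far as the arm can. A call is refused whole if a number of a shift passes 62.5 or a number of a turn 10.7, either way. A call with a gripper value outside its range is refused whole. The fingers move at their own pace and stop on an object; "grip_force" is the grip in N (left out, the last holds). Time passes only in rows, so rows that do not move let the fingers close. It gives the time, the measured TCP pose, the force and the opening at its end, in the units of the state.
- manip.read_state(): the state, without advancing time (a new reading comes with each control period).
- camera(name): name is "side" or "top" or "wrist"; returns a dict with "color" (480x640x3 uint8, red, green, blue), "z_map" (480x640 float32, mm along the optical axis (not along the pixel's ray), 0 where there is no reading), "fov_y" (degrees; the focal length in pixels is half the picture's height over the tangent of half this angle, whatever the lens; pixels are square), "cx", "cy" (the principal point, pixels), "k1" (the pictures are not rectified: a ray, as slopes to the right and down, at radius r is drawn at 1 + k1 r^2 times it, then the intrinsics apply), "world_from_camera" (4x4, takes a point from camera to world coordinates); the wrist camera has in their place "tool_from_camera" (4x4, takes a point from camera to tool coordinates, whose origin is the TCP and whose axes are the flange's). Camera axes: x right, y up, looking along -z (the intrinsics and any distortion apply to the point x, -y, -z); pixel columns grow to the right and rows downward; lengths in mm; the calibration is good to about 2 mm. A picture is of the moment at which its call begins: read the wrist's pose just before it.
- manip.sign_off(): hands the job in, once; it reports no verdict.
Trained networks look in the newest picture that a camera, given by its name, has taken for a name from the list of things; names that differ only in an ending like _2 or _b are one class to them, and where a whole thing is asked for, a point or a joint stands for the part that bears it (a point fixed in the world has none). Each returns a list of dicts, best first, with "confidence" (0 to 1); they miss things now and then, are a little off and sometimes report something else, mostly with a low value. They report only what shows in the picture. A call takes as long as a camera call.
- search_frame(name, camera): "at" ([x, y, z] in mm, in the coordinates of the camera as it stood for that picture, good to about 4 mm: the middle of the surface that is visible of it).
- masks_of(name, camera): "region" (480x640 bool, what is visible of it).
- tip_of(name, camera): "at" ([x, y, z] in mm, in the coordinates of the camera as it stood for that picture, good to about 4 mm: a listed point, or the origin of a listed thing).
The state is a dict: "clock": time; "joints": joint angles; "qd": joint speeds; "effort": joint torques, N m; "eef_pos": TCP position; "eef_rot": TCP orientation; "wrist_force": force on the tool from outside, world axes, zero at the start; "moment": the same for the moment, N m; "finger_gap": finger opening in mm.
Only numpy, scipy, OpenCV 4.12 (cv2) and the standard library are available. Lean on these libraries where they do the work, as an engineer would, in place of code of your own. Each camera call takes 0.05 s, during which the arm holds its last target. There are 200 camera calls.

## Working session

There is one attempt and no reset: what is moved stays moved. The work goes in short steps, Python scripts to look and compute and a tool call to move; the robot and the scene stay as the last step left them, time stands still between calls to the robot, and variables do not carry over. Pictures are saved under pics/ and viewed, about 8 in all and at most 12, crops included, and the job is handed in when it is done.

Besides the shell and the picture viewer there is one more tool, called after "Emit:" as name(argument=value, ...) on one line, values as JSON. send_rows: Moves the arm, as the interface text tells. Its arguments: {"type":"object","properties":{"plan":{"type":"array"},"grip_force":{"type":"number"}},"required":["plan"]}

```bash
ls; mkdir -p pics
cat > h.py <<'E'
import numpy as np, cv2
from scipy.spatial.transform import Rotation as R
from cell import manip, camera, search_frame, masks_of, tip_of
def T_tool(s):
    T=np.eye(4); T[:3,:3]=R.from_euler('xyz',s['eef_rot']).as_matrix(); T[:3,3]=s['eef_pos']; return T
def shot(n):
    s=manip.read_state(); c=camera(n)
    c['W']=np.array(c['world_from_camera']) if 'world_from_camera' in c else T_tool(s)@np.array(c['tool_from_camera'])
    return c
def w(c,p): return (c['W']@np.r_[p,1])[:3]
def pix(c,u,v,d=None):
    "world point(s) of pixel at depth d"
    f=240/np.tan(np.radians(c['fov_y'])/2)
    K=np.array([[f,0,c['cx']],[0,f,c['cy']],[0,0,1.]])
    x,y=cv2.undistortPoints(np.array([[[u,v]]],float),K,np.array([c['k1'],0,0,0.]))[0,0]
    if d is None: d=c['z_map'][int(v),int(u)]
    return w(c,[x*d,-y*d,-d])
def ray(c,u,v,z):
    a=c['W'][:3,3]; b=pix(c,u,v,100.); return a+(b-a)*(z-a[2])/(b[2]-a[2])
def save(c,n): cv2.imwrite('pics/'+n+'.png',c['color'][:,:,::-1])
E
python3 - <<'E'
from h import *
print(manip.read_state(), manip.tip_reach)
for n in ['top','side']:
    c=shot(n); save(c,n+'1')
    for t in ['dish','lid','ball_a_center']:
        for r in tip_of(t,n)[:3]: print(n,t,round(r['confidence'],2),w(c,r['at']).round(1))
im=np.vstack([cv2.imread('pics/top1.png'),cv2.imread('pics/side1.png')])
E
```

```text
pics
{'clock': 0.0, 'joints': array([-1.31058330e+00,  3.00474166e-01,  1.52157603e+00,  4.55674054e-07,
        1.32070508e+00, -6.66250873e-02]), 'qd': array([-4.77687501e-05,  4.34850424e-05,  2.22925512e-04, -4.51550568e-06,
       -2.86200153e-04,  5.33615091e-04]), 'effort': array([ 1.70137955e-03, -5.31800365e+01, -3.52734625e+01,  7.08798040e-02,
        2.44703132e-02, -1.32747095e-04]), 'eef_pos': array([ 176.49983879, -520.65670053,  223.88677413]), 'eef_rot': array([-3.14043264e+00, -7.78431398e-05,  3.26837955e-01]), 'wrist_force': array([-0.27375843,  0.14081516,  0.16684909]), 'moment': array([ 0.03647551, -0.00110545, -0.01192799]), 'finger_gap': 93.91188209881949} 19.0
top lid 0.67 [531.4 216.8  57.8]
side lid 0.62 [540.6 216.7  61.5]
```

View pics/top1.png

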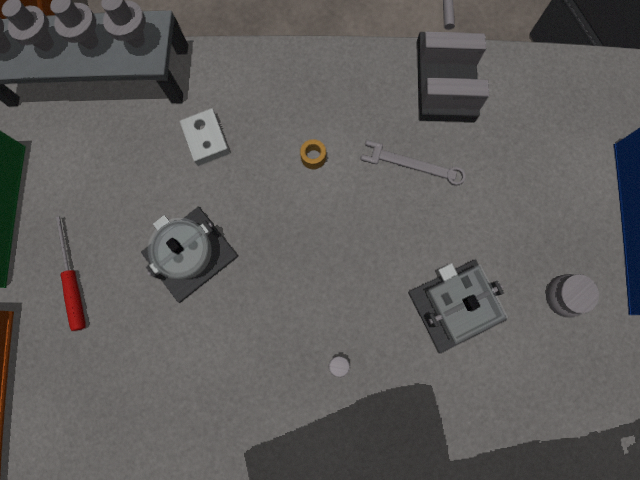

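View pics/side1.png

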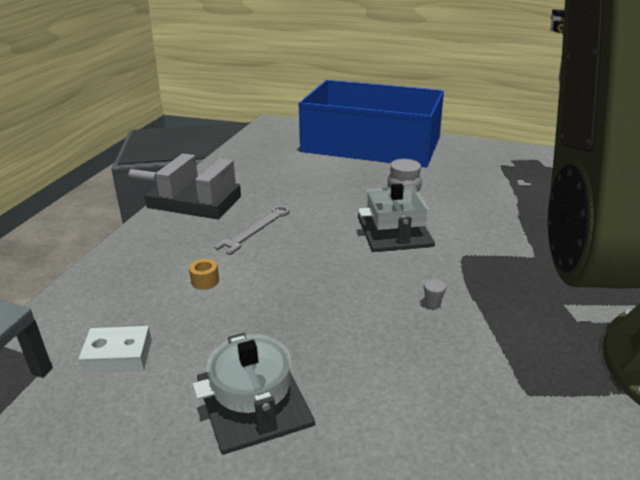

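The top view shows the round dish at about (181,249), with its tab at (161,223), hinge ears at (155,268) and (210,228), and a black grip. The square dish is the decoy at (460,308). The side view agrees with this.

Run:
```python
from h import *
c=shot('top')
for u,v,z in [(161,223,55),(155,268,55),(210,228,55),(175,246,92),(340,366,40)]:
    print(u,v,ray(c,u,v,z).round(1),pix(c,u,v).round(1))
for t in ['lid','dish']:
    for r in masks_of(t,'top')[:2]:
        m=r['region']; v,u=np.nonzero(m); print(t,r['confidence'],m.sum(),u.mean(),v.mean(),ray(c,u.mean(),v.mean(),60).round(1))
```

```text
161 223 [575.6 250.1  55. ] [577.4 252.9  47.3]
155 268 [503.6 253.8  55. ] [502.2 249.5  66.3]
210 228 [568.9 170.5  55. ] [568.2 169.6  58.5]
175 246 [532.6 211.9  92. ] [532.4 211.4  93.5]
340 366 [362.8 -37.   40. ] [362.4 -37.1  35.6]
lid 0.67 2863 177.59937128885784 247.47607404820118 [536.  218.4  60. ]
dish 0.91 260 188.01153846153846 244.08076923076922 [541.7 202.2  60. ]
```

Emit:
send_rows(plan=[{"travel": [36, -36.3, -2], "delta_rot": [0, 0, 0], "fingers": 1}, {"travel": [36, -36.3, -2], "delta_rot": [0, 0, 0], "fingers": 1}, {"travel": [36, -36.3, -2], "delta_rot": [0, 0, 0], "fingers": 1}, {"travel": [36, -36.3, -2], "delta_rot": [0, 0, 0], "fingers": 1}, {"travel": [36, -36.3, -2], "delta_rot": [0, 0, 0], "fingers": 1}, {"travel": [36, -36.3, -2], "delta_rot": [0, 0, 0], "fingers": 1}, {"travel": [36, -36.3, -2], "delta_rot": [0, 0, 0], "fingers": 1}, {"travel": [36, -36.3, -2], "delta_rot": [0, 0, 0], "fingers": 1}, {"travel": [36, -36.3, -2], "delta_rot": [0, 0, 0], "fingers": 1}, {"travel": [36, -36.3, -2], "delta_rot": [0, 0, 0], "fingers": 1}, {"travel": [36, -36.3, -2], "delta_rot": [0, 0, 0], "fingers": 1}, {"travel": [36, -36.3, -2], "delta_rot": [0, 0, 0], "fingers": 1}, {"travel": [36, -36.3, -2], "delta_rot": [0, 0, 0], "fingers": 1}, {"travel": [36, -36.3, -2], "delta_rot": [0, 0, 0], "fingers": 1}, {"travel": [36, -36.3, -2], "delta_rot": [0, 0, 0], "fingers": 1}, {"travel": [36, -36.3, -2], "delta_rot": [0, 0, 0], "fingers": 1}, {"travel": [0, 0, 0], "delta_rot": [0, 0, -7], "fingers": 1}, {"travel": [0, 0, 0], "delta_rot": [0, 0, -7], "fingers": 1}, {"travel": [0, 0, 0], "delta_rot": [0, 0, -7], "fingers": 1}, {"travel": [0, 0, 0], "delta_rot": [0, 0, 0], "fingers": 1}])

```text
clock: 3.05
eef_pos: [535.6, 214.1, 256.4]
eef_rot: [-3.142, 0.0, 0.693]
wrist_force: [-0.2, 0.7, 0.5]
finger_gap: 0.5
```

Run:
```python
from h import *
c=shot('wrist'); save(c,'w1'); print(c['W'][:3,3])
for t in ['dish','lid','ball_a_center']:
    for r in tip_of(t,'wrist')[:3]: print(t,round(r['confidence'],2),w(c,r['at']).round(1))
s=manip.read_state(); print(s['eef_pos'],s['eef_rot'],s['joints'])
```

```text
[595.71704128 263.51661805 416.43790583]
lid 0.77 [533.  216.5  54.9]
[535.61933699 214.03919693 256.45203137] [-3.14158657e+00  3.27261358e-05  6.91244014e-01] [ 3.16677508e-01  3.38317848e-01  1.39614325e+00 -6.39821397e-06
  1.40716424e+00  1.19623086e+00]
```

View pics/w1.png

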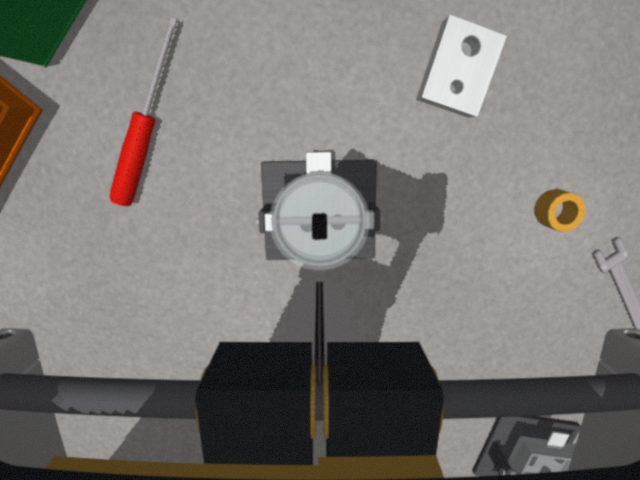

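The wrist view shows the tab straight up at (319,162), so the yaw is aligned. The dish centre is near (320,221) and the grip at (319,226). I'll zoom in on the dish.

Run:
```python
from h import *
im=cv2.imread('pics/w1.png')[145:275,250:390]; cv2.imwrite('pics/w1c.png',cv2.resize(im,None,fx=4.5,fy=4.5,interpolation=cv2.INTER_CUBIC))
c=shot('wrist')
for u,v,z in [(319,151,55),(263,222,55),(374,220,55),(319,226,92)]: print(ray(c,u,v,z).round(1),pix(c,u,v).round(1))
# lid circle
p=[ray(c,u,v,61)[:2] for u,v in [(271,221),(369,221),(320,271)]]; print(np.round(p,1))
```

```text
[586.8 255.7  55. ] [ 5.855e+02  2.545e+02 -4.000e-01]
[499.5 254.7  55. ] [500.5 254.8  58.7]
[570.4 172.2  55. ] [570.7 173.1  58.8]
[538.  215.3  92. ] [537.8 215.1  90.9]
[[506.8 249.5]
 [567.  176.7]
 [497.6 180.5]]
```

View pics/w1c.png

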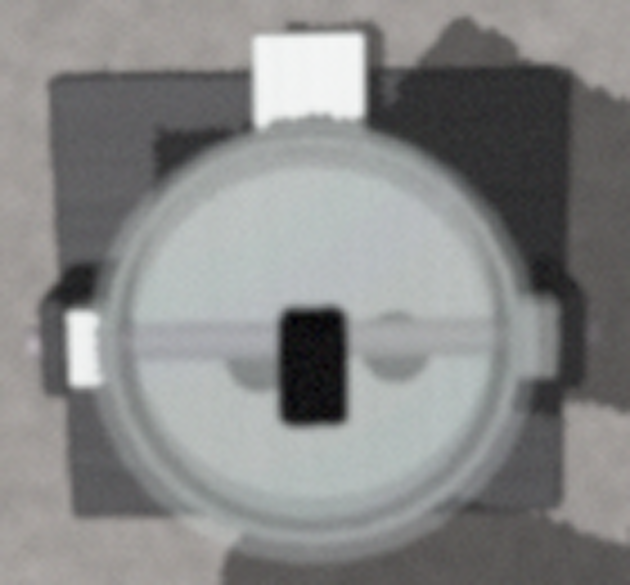

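The crop shows both balls near the dish centre, at about (307,226) and (338,223) in the full picture. The dish centre is about (536,213), and the grip top is at 92 mm as expected. Next I press the lid near the tab with the fingers shut.

Emit:
send_rows(plan=[{"travel": [8, 0, 32], "delta_rot": [0, 0, 0], "fingers": 1}, {"travel": [8, 0, 32], "delta_rot": [0, 0, 0], "fingers": 1}, {"travel": [8, 0, 32], "delta_rot": [0, 0, 0], "fingers": 1}, {"travel": [8, 0, 32], "delta_rot": [0, 0, 0], "fingers": 1}, {"travel": [8, 0, 32], "delta_rot": [0, 0, 0], "fingers": 1}, {"travel": [0, 0, 4], "delta_rot": [0, 0, 0], "fingers": 1}, {"travel": [0, 0, 4], "delta_rot": [0, 0, 0], "fingers": 1}, {"travel": [0, 0, 2], "delta_rot": [0, 0, 0], "fingers": 1}, {"travel": [0, 0, 1], "delta_rot": [0, 0, 0], "fingers": 1}, {"travel": [0, 0, 1], "delta_rot": [0, 0, 0], "fingers": 1}, {"travel": [0, 0, 1], "delta_rot": [0, 0, 0], "fingers": 1}, {"travel": [0, 0, 1], "delta_rot": [0, 0, 0], "fingers": 1}])

```text
clock: 4.8
eef_pos: [566.9, 240.0, 83.1]
eef_rot: [3.141, -0.002, 0.693]
wrist_force: [2.0, 2.4, 4.1]
finger_gap: 0.2
```

Emit:
send_rows(plan=[{"travel": [0, 0, 1], "delta_rot": [0, 0, 0], "fingers": 1}, {"travel": [0, 0, 1], "delta_rot": [0, 0, 0], "fingers": 1}, {"travel": [0, 0, 1], "delta_rot": [0, 0, 0], "fingers": 1}, {"travel": [0, 0, 1], "delta_rot": [0, 0, 0], "fingers": 1}])

```text
clock: 5.3
eef_pos: [566.5, 239.7, 78.4]
eef_rot: [3.142, -0.0, 0.693]
wrist_force: [2.5, 1.8, 3.9]
finger_gap: 0.3
```

Emit:
send_rows(plan=[{"travel": [0, 0, 0.8], "delta_rot": [0, 0, 0], "fingers": 1}, {"travel": [0, 0, 0.8], "delta_rot": [0, 0, 0], "fingers": 1}])

```text
clock: 5.55
eef_pos: [566.4, 239.7, 76.8]
eef_rot: [-3.142, -0.0, 0.693]
wrist_force: [3.7, 2.1, 3.9]
finger_gap: 0.2
```

Emit:
send_rows(plan=[{"travel": [0, 0, 0.7], "delta_rot": [0, 0, 0], "fingers": 1}, {"travel": [0, 0, 0.7], "delta_rot": [0, 0, 0], "fingers": 1}])

```text
clock: 5.8
eef_pos: [566.5, 239.7, 75.6]
eef_rot: [3.142, -0.0, 0.693]
wrist_force: [3.0, 2.3, 7.8]
finger_gap: 0.3
```

Emit:
send_rows(plan=[{"travel": [0, 0, 0.6], "delta_rot": [0, 0, 0], "fingers": 1}, {"travel": [0, 0, 0.6], "delta_rot": [0, 0, 0], "fingers": 1}])

```text
clock: 6.05
eef_pos: [566.7, 239.8, 75.2]
eef_rot: [3.141, -0.001, 0.693]
wrist_force: [-0.5, 2.0, 14.6]
finger_gap: 0.7
```

The force rose sharply at z = 75.2, as expected at the stop. I back off and look.

Emit:
send_rows(plan=[{"travel": [0, 0, -5], "delta_rot": [0, 0, 0], "fingers": 1}, {"travel": [0, 0, -20], "delta_rot": [0, 0, 0], "fingers": 1}, {"travel": [0, 0, -30], "delta_rot": [0, 0, 0], "fingers": 0.3}, {"travel": [-9, 0, -30], "delta_rot": [0, 0, 0], "fingers": 0.3}, {"travel": [-9, 0, -30], "delta_rot": [0, 0, 0], "fingers": 0.3}, {"travel": [0, 0, 0], "delta_rot": [0, 0, 0], "fingers": 0.3}, {"travel": [0, 0, 0], "delta_rot": [0, 0, 0], "fingers": 0.3}])

```text
clock: 6.92
eef_pos: [552.2, 228.0, 188.7]
eef_rot: [-3.141, 0.001, 0.693]
wrist_force: [0.4, -0.1, 0.4]
finger_gap: 32.9
```

Run:
```python
from h import *
c=shot('wrist'); 
for t in ['lid','ball_a_center']:
    for r in tip_of(t,'wrist')[:3]: print(t,round(r['confidence'],2),w(c,r['at']).round(1))
s=manip.read_state(); print(s['eef_pos'],s['eef_rot'],s['finger_gap'])
Y=R.from_euler('z',s['eef_rot'][2]).as_matrix()
g=np.abs(c['color'].max(2))<25
n,l,st,ce=cv2.connectedComponentsWithStats(g[:330].astype('uint8'))
for i in range(1,n):
    if 100<st[i,4]<4000:
        u,v=ce[i]; p=pix(c,u,v); print(st[i],ce[i].round(0),p.round(1),(Y.T@(p-[536,213.5,54])).round(1))
im=c['color'][100:330,200:440,::-1]; cv2.imwrite('pics/w2.png',cv2.resize(im,None,fx=2.6,fy=2.6,interpolation=cv2.INTER_CUBIC))
```

```text
lid 0.62 [533.4 213.2  56.4]
[552.24755618 228.07110091 188.10602368] [-3.14087602e+00  1.94047191e-03  6.93351798e-01] 32.59329641913513
[353 287  12  43 230] [357. 313.] [565.7 216.8 197. ] [ 25.  -16.4 143. ]
[274 292  12  38 227] [281. 314.] [547.3 244.2 204.6] [ 28.3  16.3 150.6]
```

View pics/w2.png

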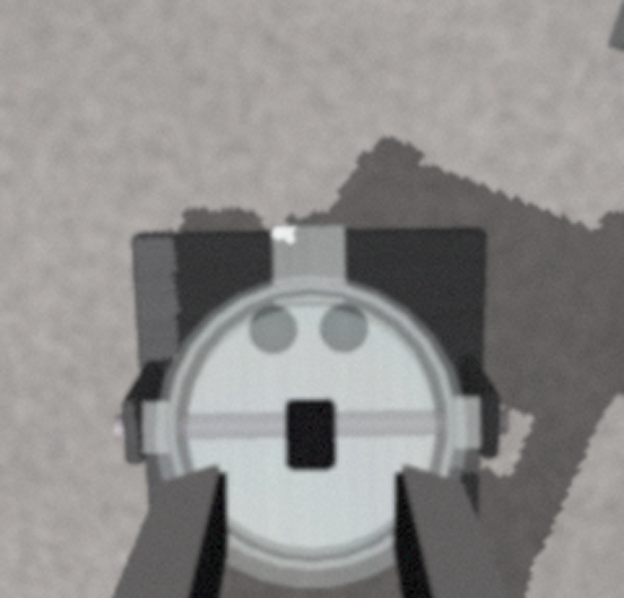

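The balls now lie against the tab wall, at full-frame pixels (305,226) and (332,226). They are about 23 mm apart and don't quite touch. I'll check whether they are still moving, and measure the tilt from the depth map.

Run:
```python
from h import *
c=shot('wrist'); s=manip.read_state()
Y=R.from_euler('z',s['eef_rot'][2]).as_matrix()
L=lambda p:(Y.T@(p-[536,213.5,54])).round(1)
print('grip',L(pix(c,319.6,267)),pix(c,319.6,267).round(1))
P=[]
for u,v in [(319.6,257),(319.6,262),(319.6,267),(319.6,272),(319.6,277),(275,264),(366,264),(300,222),(305,226),(332,226),(318,200),(318,205),(318,240),(319,300)]:
    print((u,v),L(pix(c,u,v)))
for u,v in [(305,226),(332,226)]:
    p0=c['W'][:3,3]; p1=pix(c,u,v,100.)
    # intersect with ball-centre plane of tilted dish: local z=-10 
    a=np.radians(17); n=Y@np.array([np.sin(a),0,np.cos(a)]); o=np.array([536,213.5,54])
    t=(-10-(p0-o)@n)/((p1-p0)@n); q=Y.T@(p0+t*(p1-p0)-o); q=R.from_euler('y',-a).as_matrix()@q; print('ball dish frame',q.round(1))
cr=c['color'][205:250,285:355]
cv2.imwrite('pics/w3.png',cv2.resize(cr[:,:,::-1],None,fx=8,fy=8,interpolation=cv2.INTER_CUBIC))
```

```text
grip [ 9.5 -0.1 36.7] [543.3 219.5  90.7]
(319.6, 257) [16.3 -0.1 34.3]
(319.6, 262) [12.9 -0.1 35.6]
(319.6, 267) [ 9.5 -0.1 36.7]
(319.6, 272) [ 6.1 -0.1 37.9]
(319.6, 277) [ 2.9 -0.1 39.7]
(275, 264) [ 2.9 35.2 11.1]
(366, 264) [  3.2 -36.8  11.7]
(300, 222) [35.  15.4  2.3]
(305, 226) [31.7 11.5  2.2]
(332, 226) [31.7 -9.9  2.2]
(318, 200) [ 48.3   1.2 -23.7]
(318, 205) [47.7  1.2 -3. ]
(318, 240) [21.   1.2  5.1]
(319, 300) [-24.    0.4  19.8]
ball dish frame [ 31.1  12.3 -10. ]
ball dish frame [ 31.1 -10.7 -10. ]
```

View pics/w3.png

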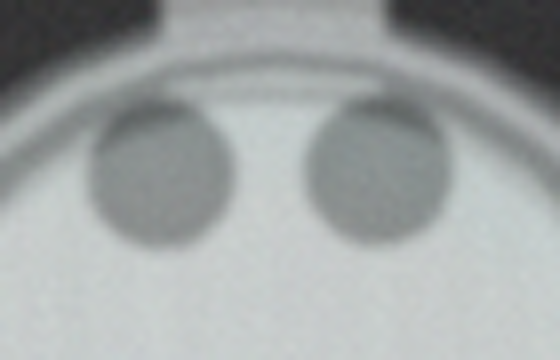

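The tilt measures about 17–18°, so the dish is on its stop. I move to a tilted pregrasp above the grip and look again there; that also gives the balls time.

Emit:
send_rows(plan=[{"travel": [0, 0.9, 0], "delta_rot": [0, -8.5, 0], "fingers": 0.3}, {"travel": [0, 0, 0], "delta_rot": [0, -8.5, 0], "fingers": 0.3}, {"travel": [8.4, 0, 10], "delta_rot": [0, 0, 0], "fingers": 0.3}, {"travel": [8.3, 0, 20], "delta_rot": [0, 0, 0], "fingers": 0.3}, {"travel": [0, 0, 15], "delta_rot": [0, 0, 0], "fingers": 0.3}, {"travel": [0, 0, 6.6], "delta_rot": [0, 0, 0], "fingers": 0.3}, {"travel": [0, 0, 0], "delta_rot": [0, 0, 0], "fingers": 0.3}, {"travel": [0, 0, 0], "delta_rot": [0, 0, 0], "fingers": 0.3}])

```text
clock: 8.12
eef_pos: [554.1, 228.1, 135.8]
eef_rot: [3.141, 0.295, 0.693]
wrist_force: [0.0, -0.4, -0.2]
finger_gap: 32.9
```

Run:
```python
from h import *
c=shot('wrist'); s=manip.read_state(); save(c,'w4'); T=np.linalg.inv(T_tool(s))
print(s['eef_pos'],s['eef_rot'])
dark=(c['color'].max(2)<45)
rows,cols=np.nonzero(dark); 
pts=[]
for u,v in zip(cols[::3],rows[::3]):
    if c['z_map'][v,u]>0:
        q=(T@np.r_[pix(c,u+.5,v+.5),1])[:3]
        if abs(q[0])<25 and abs(q[1])<12 and 30<q[2]<60: pts.append(q)
pts=np.array(pts); print(len(pts),pts.min(0).round(1),pts.max(0).round(1),np.median(pts,0).round(1))
top=pts[pts[:,2]<np.percentile(pts[:,2],30)+1]; print(top.min(0).round(1),top.max(0).round(1))
```

```text
[554.07473849 228.10028759 135.75649533] [3.14118277 0.29532458 0.69316383]
248 [-8.7 -6.3 45.6] [10.4  5.5 59.8] [ 2.8 -0.4 47.3]
[-8.7 -5.7 45.6] [10.3  5.5 47.9]
```

View pics/w4.png

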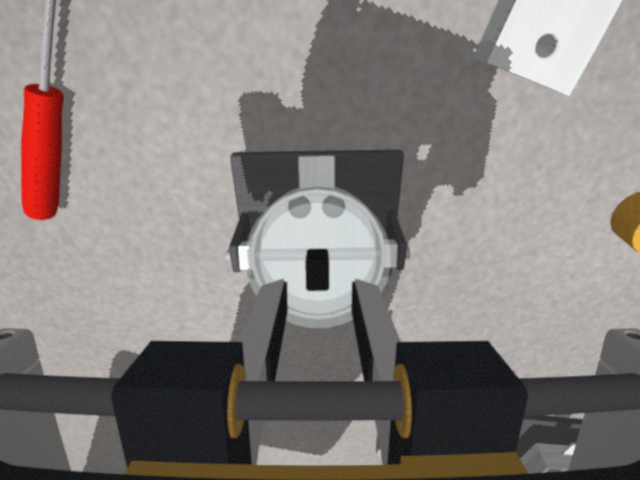

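The grip is centred between the jaws: offset (0.8, 0) mm, with its top 46.5 mm ahead of the TCP. The balls rest at the tab wall at (299,207) and (334,207), unchanged. I descend and grip.

Emit:
send_rows(grip_force=20, plan=[{"travel": [0.4, 0, 15], "delta_rot": [0, 0, 0], "fingers": 0.3}, {"travel": [0.4, 0, 15], "delta_rot": [0, 0, 0], "fingers": 0.3}, {"travel": [0, 0, 12], "delta_rot": [0, 0, 0], "fingers": 0.3}, {"travel": [0, 0, 6], "delta_rot": [0, 0, 0], "fingers": 0.3}, {"travel": [0, 0, 2], "delta_rot": [0, 0, 0], "fingers": 0.3}, {"travel": [0, 0, 0], "delta_rot": [0, 0, 0], "fingers": 0.3}, {"travel": [0, 0, 0], "delta_rot": [0, 0, 0], "fingers": 0.6}, {"travel": [0, 0, 0], "delta_rot": [0, 0, 0], "fingers": 0.8}, {"travel": [0, 0, 0], "delta_rot": [0, 0, 0], "fingers": 1}, {"travel": [0, 0, 0], "delta_rot": [0, 0, 0], "fingers": 1}, {"travel": [0, 0, 0], "delta_rot": [0, 0, 0], "fingers": 1}])

```text
clock: 9.55
eef_pos: [543.3, 219.2, 87.2]
eef_rot: [3.141, 0.296, 0.693]
wrist_force: [0.6, 0.9, 2.5]
finger_gap: 13.7
```

Emit:
send_rows(plan=[{"travel": [0, 0, -1], "delta_rot": [0, 0, 0], "fingers": 1}, {"travel": [0, 0, -2], "delta_rot": [0, 0, 0], "fingers": 1}, {"travel": [0, 0, -2], "delta_rot": [0, 0, 0], "fingers": 1}, {"travel": [0, 0, -2], "delta_rot": [0, 0, 0], "fingers": 1}, {"travel": [0, 0, -3], "delta_rot": [0, 0, 0], "fingers": 1}, {"travel": [0, 0, -4], "delta_rot": [0, 0, 0], "fingers": 1}, {"travel": [0, 0, -8], "delta_rot": [0, 0, 0], "fingers": 1}, {"travel": [0, 0, -12], "delta_rot": [0, 0, 0], "fingers": 1}, {"travel": [0, 0, -20], "delta_rot": [0, 0, 0], "fingers": 1}, {"travel": [0, 0, -30], "delta_rot": [0, 0, 0], "fingers": 1}, {"travel": [0, 0, -30], "delta_rot": [0, 0, 0], "fingers": 1}, {"travel": [0, 0, 0], "delta_rot": [0, 8.5, 0], "fingers": 1}, {"travel": [0, 0, 0], "delta_rot": [0, 8.4, 0], "fingers": 1}, {"travel": [0, 0, 0], "delta_rot": [0, 0, 0], "fingers": 1}, {"travel": [0, 0, 0], "delta_rot": [0, 0, 0], "fingers": 1}])

```text
clock: 11.42
eef_pos: [569.0, 240.6, 196.6]
eef_rot: [3.141, 0.004, 0.693]
wrist_force: [0.2, -0.6, -1.8]
finger_gap: 13.9
```

Run:
```python
from h import *
c=shot('side'); s=manip.read_state(); print(s['eef_pos'],s['eef_rot'],s['joints'].round(2),s['finger_gap'])
cv2.imwrite('pics/s2.png',cv2.resize(c['color'][200:470,130:400,::-1],None,fx=2.2,fy=2.2,interpolation=cv2.INTER_CUBIC))
```

```text
[569.07777091 240.72503882 196.16642255] [3.14157796 0.00361094 0.69361679] [ 0.34  0.48  1.35 -0.    1.32  1.22] 14.088724806359282
```

View pics/s2.png

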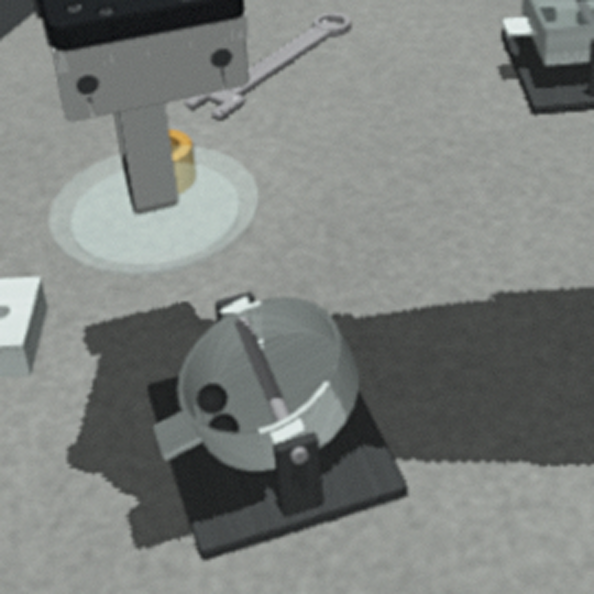

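The lid is clear of the dish and held level. The dish stays tipped, with both balls at the tab side, at (212,398) and (222,425) in the crop. I carry the lid to (520, 0).

Emit:
send_rows(plan=[{"travel": [-10, 8, 4], "delta_rot": [0, 0, 0], "fingers": 1}, {"travel": [-19, 15.4, 10], "delta_rot": [0, 0, 0], "fingers": 1}, {"travel": [-20, 16, 10], "delta_rot": [0, 0, 0], "fingers": 1}, {"travel": [-20, 16, 10], "delta_rot": [0, 0, 0], "fingers": 1}, {"travel": [-20, 16, 10], "delta_rot": [0, 0, 0], "fingers": 1}, {"travel": [-20, 16, 10], "delta_rot": [0, 0, 0], "fingers": 1}, {"travel": [-20, 16, 10], "delta_rot": [0, 0, 0], "fingers": 1}, {"travel": [-20, 16, 10], "delta_rot": [0, 0, 0], "fingers": 1}, {"travel": [-20, 16, 10], "delta_rot": [0, 0, 0], "fingers": 1}, {"travel": [-15, 12, 10], "delta_rot": [0, 0, 0], "fingers": 1}, {"travel": [-8, 6.6, 6], "delta_rot": [0, 0, 0], "fingers": 1}, {"travel": [0, 0, 15], "delta_rot": [0, 0, 0], "fingers": 1}, {"travel": [0, 0, 20], "delta_rot": [0, 0, 0], "fingers": 1}, {"travel": [0, 0, 15], "delta_rot": [0, 0, 0], "fingers": 1}, {"travel": [0, 0, 8], "delta_rot": [0, 0, 0], "fingers": 1}, {"travel": [0, 0, 0], "delta_rot": [0, 0, 0], "fingers": 1}])

```text
clock: 13.48
eef_pos: [519.2, -0.6, 37.9]
eef_rot: [-3.141, 0.002, 0.694]
wrist_force: [-0.7, 0.7, 0.4]
finger_gap: 13.7
```

Emit:
send_rows(plan=[{"travel": [0, 0, 2], "delta_rot": [0, 0, 0], "fingers": 1}, {"travel": [0, 0, 1.5], "delta_rot": [0, 0, 0], "fingers": 1}, {"travel": [0, 0, 1], "delta_rot": [0, 0, 0], "fingers": 1}, {"travel": [0, 0, 0], "delta_rot": [0, 0, 0], "fingers": 1}])

```text
clock: 13.98
eef_pos: [519.3, -0.9, 33.9]
eef_rot: [3.142, 0.002, 0.693]
wrist_force: [0.8, -0.2, -0.4]
finger_gap: 13.9
```

Emit:
send_rows(plan=[{"travel": [0, 0, 0.7], "delta_rot": [0, 0, 0], "fingers": 1}, {"travel": [0, 0, 0.7], "delta_rot": [0, 0, 0], "fingers": 1}, {"travel": [0, 0, 0], "delta_rot": [0, 0, 0], "fingers": 1}])

```text
clock: 14.35
eef_pos: [519.3, -0.9, 32.4]
eef_rot: [-3.142, 0.002, 0.693]
wrist_force: [-0.6, 0.2, -0.7]
finger_gap: 13.8
```

Emit:
send_rows(plan=[{"travel": [0, 0, 0.6], "delta_rot": [0, 0, 0], "fingers": 1}, {"travel": [0, 0, 0.6], "delta_rot": [0, 0, 0], "fingers": 1}, {"travel": [0, 0, 0], "delta_rot": [0, 0, 0], "fingers": 1}])

```text
clock: 14.72
eef_pos: [519.4, -0.9, 31.4]
eef_rot: [3.141, 0.002, 0.693]
wrist_force: [-1.4, -0.9, 2.6]
finger_gap: 13.6
```

Emit:
send_rows(plan=[{"travel": [0, 0, 0.5], "delta_rot": [0, 0, 0], "fingers": 1}, {"travel": [0, 0, 0], "delta_rot": [0, 0, 0], "fingers": 1}])

```text
clock: 14.98
eef_pos: [519.3, -1.0, 31.2]
eef_rot: [3.141, 0.002, 0.693]
wrist_force: [-3.1, -0.9, 8.5]
finger_gap: 13.9
```

The lid is on the bench, with a contact force of 8.5 N. I open and rise.

Emit:
send_rows(plan=[{"travel": [0, 0, -0.5], "delta_rot": [0, 0, 0], "fingers": 0.6}, {"travel": [0, 0, 0], "delta_rot": [0, 0, 0], "fingers": 0.4}, {"travel": [0, 0, 0], "delta_rot": [0, 0, 0], "fingers": 0.3}, {"travel": [0, 0, 0], "delta_rot": [0, 0, 0], "fingers": 0.3}, {"travel": [0, 0, -10], "delta_rot": [0, 0, 0], "fingers": 0.3}, {"travel": [0, 0, -20], "delta_rot": [0, 0, 0], "fingers": 0.3}, {"travel": [0, 0, -30], "delta_rot": [0, 0, 0], "fingers": 0.3}, {"travel": [0, 0, -40], "delta_rot": [0, 0, 0], "fingers": 0.3}, {"travel": [0, 0, -40], "delta_rot": [0, 0, 0], "fingers": 0.3}, {"travel": [0, 0, -20], "delta_rot": [0, 0, 0], "fingers": 0.3}, {"travel": [0, 0, 0], "delta_rot": [0, 0, 0], "fingers": 0.3}])

```text
clock: 16.35
eef_pos: [520.0, -0.7, 192.9]
eef_rot: [3.139, -0.001, 0.693]
wrist_force: [0.3, 0.3, -0.3]
finger_gap: 32.8
```

Run:
```python
from h import *
t=shot('top'); c=shot('side')
for r in tip_of('lid','top')[:2]+[]: print(r['confidence'],w(t,r['at']).round(1))
for n in 'ab':
  for cam,k in(('top',t),('side',c)):
    for r in tip_of('ball_%s_center'%n,cam)[:3]:
        p=w(k,r['at']); print(n,cam,r['confidence'],p.round(1),(R.from_euler('z',-.693).as_matrix()@(p-[536,213.5,54])).round(1))
a=cv2.resize(t['color'][170:330,110:400,::-1],None,fx=2,fy=2,interpolation=cv2.INTER_CUBIC)
b=cv2.resize(c['color'][200:470,140:500,::-1],(373,280)) ; b=cv2.resize(c['color'][320:450,180:330,::-1],(370,320),interpolation=cv2.INTER_CUBIC)
a=a[:, :420]
cv2.imwrite('pics/f.png',np.hstack([cv2.resize(t['color'][170:330,110:400,::-1],(430,320)),b]))
cv2.imwrite('pics/side_f.png',c['color'][:,:,::-1])
print(manip.read_state()['eef_pos'])
```

```text
0.54 [516.6   2.    1.3]
a top 0.38 [549.4 241.5  34.4] [ 28.2  13.  -19.6]
a side 0.65 [550.6 240.9  34.6] [ 28.7  11.8 -19.4]
a side 0.62 [522.    0.6   2.2] [-146.8 -154.9  -51.8]
b top 0.42 [560.1 227.6  36.2] [ 27.5  -4.6 -17.8]
b side 0.49 [561.4 221.4  39.6] [ 24.6 -10.1 -14.4]
[519.27448389  -0.68319271 190.45903577]
```

View pics/f.png

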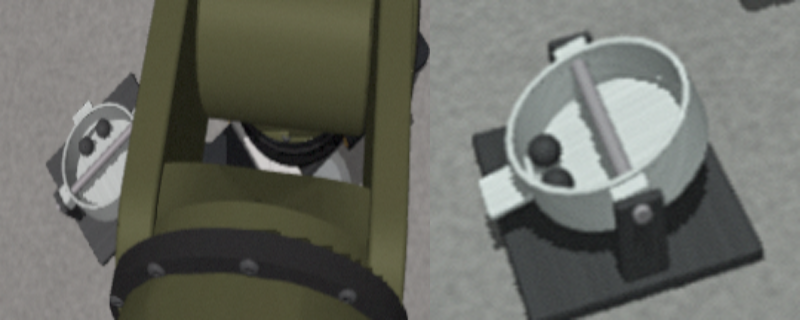

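View pics/side_f.png

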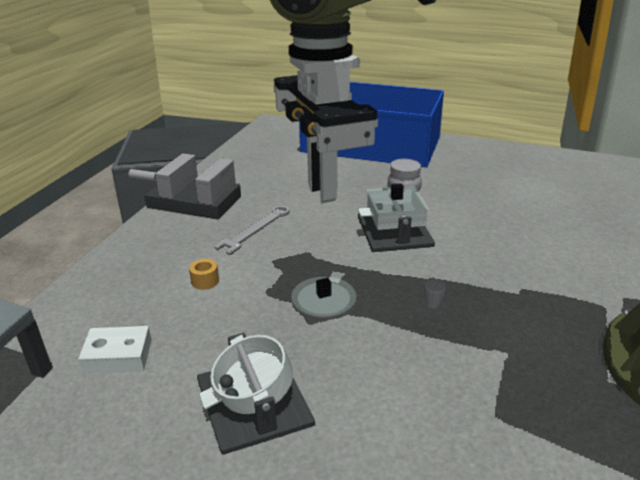

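```bash
python3 -c "
from h import *
print(manip.sign_off())"
```

```text
the job is handed in; nothing more can be done
None
```

I tipped the dish to its stop with the lid on, and both balls ran to the wall on the tab side. I then lifted the lid off by its grip and set it flat, grip up, on the bench at about (519, −1) mm. The job was handed in at about 16.5 s of the 51 s allowed, with the gripper well clear.

- **Tipping:** the force rose to about 15 N at the stop, over the 10 N you gave for pressing. The depth picture afterwards gave a tilt of about 17–18°, against the stated 17°.
- **Lid:** contact with the bench was felt at the expected height, with a force of 8.5 N before I let go. The last pictures show it lying flat with the grip up, and the dish still tipped.
- **Balls:** both rest against the tab wall, either side of its middle, about 23 mm apart centre to centre, so they are not touching. They held that spacing with the lid still on. I left them as they were rather than nudge them.
- **Disagreement:** in the last pictures the networks' ball positions differ between the two cameras by up to 7 mm. They still put both balls at the tab wall, as the pictures show.

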